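# Free the ratchet pawl of the carton lift with a screwdriver

### The job

The small bench lift is holding a carton up on its ratchet. Pick up the screwdriver that lies between the lift and the right side of the desk by its handle, bring its blade under the tab of the pawl and flick the pawl up, well clear of the ratchet wheel, so that the platform sinks right down with the carton on it. Keep the gripper itself off pawl and carton, and leave the screwdriver lying on the desk when done.

Things in the scene. Friction and masses are not known exactly. Their poses are not given: they have to be found in the camera images.
- screwdriver_handle (a point): Screwdriver flat on the desk, 201 mm, 0.1 kg: handle 98 long, 24 wide, 29 mm high, then a round blade 100 long, 6 mm thick, on the same axis. A marker pen and a box cutter lie near it. Point: on the handle's axis where it is best gripped, 14.5 mm above the desk; y axis points from blade to handle end, z up. The handle reaches from 39 mm before this point (blade side) to 58 mm behind it.
- screwdriver_tip (a point): Tip of the screwdriver's blade, on its axis, 140.5 mm from screwdriver_handle. Axes as screwdriver_handle. As it lies at the start the tip points away from the robot, within 20 degrees.
- lift: Ratchet bench lift, fixed: grey base 170 x 260 x 12 mm, ratchet wheel (81 mm over teeth, axle 100 mm up), pawl on top of it, mast 237 mm high, platform on the +y side. Origin on the desk under the wheel's middle; x points from the pawl's tab to the back (away from the robot at yaw 0), y to the platform, z up. The base's front edge is at x = -70 mm, with nothing in front of it.
- pawl_tab (a point): Point on the underside of the pawl's flat front tab, which points to the robot: 148 mm above the desk at the start, at x = -75, y = 0 mm of the lift. Tab 5 mm thick, 30 mm wide (lift's y). Its underside is flat from 15 mm in front of this point to 30 mm behind; below it over 45 mm are free from the front to 25 mm behind this point. Axes as the lift's while the pawl is down.
- pawl (a joint): Pawl angle (rad) about a pivot across the lift, level with the tab's underside, 140 mm behind pawl_tab. 0 = down in the wheel's teeth; grows as the tab is lifted, to 0.9 at most. The toe leaves the teeth by about 0.15; well clear is 0.3 or more (tab point up by 41 mm or more). 1 to 4 N at the tab lifts it; its stiff pivot keeps it where it is left.
- platform (a joint): How far the platform has sunk (m): about 0 while the pawl holds it, 0.080 at the bottom. Once the pawl is out of the teeth it sinks by itself, in about 1.5 to 2.5 s.
- platform_top (a point): Middle of the platform's top face, an aluminium plate 160 x 128 x 8 mm; 115 mm above the desk when up, 35 mm when down. Axes as the lift's.
- carton_mid (a point): Centre of the white carton, 169 x 123 x 66 mm, 0.25 to 0.5 kg, that lies on the platform; its centre is 33 mm above platform_top. z axis up.

How it is judged:
By the outcome, as a careful person would: the job done as asked, in the order asked, and still so for the second after the job is handed in, with the robot touching nothing.
It also fails if it takes over 45 s, if anything falls off the work surface, if the arm or the gripper's body presses on something with over 40 N, if the wrist force passes 120 N, or if a joint passes its speed limit or range.

### The arm

A 6-joint arm with a two-finger parallel gripper is mounted at the origin on a cart in front of the work surface, level with it; the furniture and walls round the work are solid. World frame = base frame: x ahead of the robot, y to its left, z up, the work surface at z = 0. Lengths are in m, angles in rad, forces in N, time in s.
With the tool pointing down it reaches from about 0.3 to 0.85 m from the base axis. Payload 5.4 kg.
Tool frame: the origin (TCP) lies between the finger pads; the fingertips stand 19 mm ahead of it and the grasp point (between the pads) is the TCP; z points along the fingers, y is the line along which they close (so a half turn about z gives the same grasp; the last joint's range is limited). The gripper opens to 85 mm and grips with 20 to 120 N. Pads are 22 mm wide; open, the fingers measure 114 mm over their backs; the gripper's body (76 mm by 85 mm) begins 54 mm behind the grasp point. The pads swing forward as they close: fully open they stand 13 mm farther back than shut.
Start: joints at [0.909, 0.158, 1.597, -0, 1.386, -0.21], TCP at [0.251, 0.517, 0.25] pointing down, gripper open.
Joint ranges: [-2.91, 2.91], [-0.94, 2.29], [0.18, 2.7], [-1.29, 4.43], [0.17, 2.64], [-3, 3]. Speed limits (rad/s): [2.57, 2.57, 3.14, 3.14, 3.14, 3.14].

### API

Orientations are given as a unit quaternion [x, y, z, w].
In Python, from cell import env gives the robot as it stands. The module is installed in compiled form; this text tells all that it offers.
- The arm moves only by the tool send_rows, never from a script. Its argument "rows" is a list of rows, each an object with "slide": the shift along the tool's x, y, z in mm, a list of three; "twist": the turn, a rotation vector about the tool's x, y, z in degrees, a list of three; "fingers": the finger opening in mm, from 0 to 85.4. A call has 1 to 5 rows; each row is the pose to reach, as a shift and turn from the pose commanded when the call began, along the tool's axes at that moment; what a row does not reach only later rows make up. A row lasts 1/10 s, in which the tool goes at most 50 mm and 8.59 degrees, less where a joint would pass 70% of its speed; a pose out of reach is approached as far as the arm can. A call with a gripper value outside its range is refused whole. The fingers move at their own pace and stop on an object; "force" is the grip in N (left out, the last holds). Time passes only in rows, so rows that repeat a pose let the fingers close. It gives the time, the measured TCP pose, the force, the opening and the grip force at its end, in the units of the state.
- env.observe(): the state, without advancing time (a new reading comes with each control period).
- env.snapshot(name): name is "scene" or "side" or "wrist"; returns a dict with "img" (480x640x3 uint8, red, green, blue), "camera_matrix" (3x3 intrinsics, pixels), "k1" (the pictures are not rectified: a ray, as slopes to the right and down, at radius r is drawn at 1 + k1 r^2 times it, then the intrinsics apply), "world_from_camera" (4x4, takes a point from camera to world coordinates). Camera axes: x right, y down, z forward; pixel columns grow to the right and rows downward; lengths in m; the calibration is good to about 2 mm. A picture is of the moment at which its call begins. There is no depth.
- env.sign_off(): hands the job in; it is judged then, once.
The state is a dict: "time": time; "q": joint angles; "dq": joint speeds; "effort": joint torques, N m; "eef_pos": TCP position; "tool_rot": TCP orientation; "ft_force": force on the tool from outside, world axes, zero at the start; "wrist_torque": the same for the moment, N m; "opening": finger opening in m; "finger_force": force on a finger pad.
Only numpy, scipy, OpenCV 4.12 (cv2) and the standard library are available. Lean on these libraries where they do the work, as an engineer would, in place of code of your own. Each camera call takes 0.05 s, during which the arm holds its last target. There are 200 camera calls.

## Working session

There is one attempt and no reset: what is moved stays moved. The work goes in short steps, Python scripts to look and compute and a tool call to move; the robot and the scene stay as the last step left them, time stands still between calls to the robot, and variables do not carry over. Pictures are saved under pics/ and viewed, at most 10 in all, crops included, and the job is handed in when it is done.

Besides the shell and the picture viewer there is one more tool, called after ">>>" as a command line: name --argument value ..., lists and objects as JSON in quotes. send_rows: Moves the arm, as the interface text tells. Its arguments: {"type":"object","properties":{"rows":{"type":"array"},"force":{"type":"number"}},"required":["rows"]}

```bash
mkdir -p pics
cat > h.py <<'E'
import numpy as np, cv2, pickle
from scipy.spatial.transform import Rotation as R
from cell import env
def snap(n,f):
    s=env.snapshot(n); pickle.dump(s,open(f'pics/{f}.pkl','wb')); cv2.imwrite(f'pics/{f}.png',s['img'][:,:,::-1]); return s
def load(f): return pickle.load(open(f'pics/{f}.pkl','rb'))
def ray(s,u,v):
    K=s['camera_matrix'];p=np.array([(u-K[0][2])/K[0][0],(v-K[1][2])/K[1][1]]);q=p.copy()
    for _ in range(20): q=p/(1+s['k1']*(q@q))
    T=np.array(s['world_from_camera']); d=T[:3,:3]@np.array([*q,1]); return T[:3,3],d
def onz(s,u,v,z):
    o,d=ray(s,u,v); return o+d*(z-o[2])/d[2]
def proj(s,P):
    T=np.linalg.inv(s['world_from_camera']);c=T[:3,:3]@np.array(P)+T[:3,3];q=c[:2]/c[2];q=q*(1+s['k1']*(q@q));K=np.array(s['camera_matrix']);return (K[:2,:2]@q+K[:2,2]).round(1)
def rel(pos,Rt):
    "tool-axes slide (mm) / twist (deg) from current pose to target"
    st=env.observe();R0=R.from_quat(st['tool_rot'])
    return (R0.inv().apply(np.array(pos)-st['eef_pos'])*1000).round(1),np.degrees((R0.inv()*Rt).as_rotvec()).round(2)
E
python3 - <<'E'
from h import *
for n in ('scene','side','wrist'):
    s=snap(n,n+'0'); print(n,np.round(s['world_from_camera'],3).tolist(),s['k1'],s['camera_matrix'])
st=env.observe();print(st['tool_rot'],st['eef_pos'])
E
```

```text
scene [[0.616, -0.364, 0.699, -0.3], [-0.788, -0.256, 0.56, -0.751], [-0.025, -0.896, -0.444, 0.718], [0.0, 0.0, 0.0, 1.0]] -0.10683126361570255 [[579.09919505   0.         324.88812512]
 [  0.         579.09919505 232.22674557]
 [  0.           0.           1.        ]]
side [[0.918, -0.273, 0.289, 0.311], [-0.398, -0.624, 0.672, -0.73], [-0.003, -0.732, -0.681, 0.81], [0.0, 0.0, 0.0, 1.0]] -0.12559540864416 [[483.70317343   0.         322.18645482]
 [  0.         483.70317343 242.0694697 ]
 [  0.           0.           1.        ]]
wrist [[0.437, 0.855, 0.278, 0.18], [0.899, -0.415, -0.137, 0.55], [-0.002, 0.31, -0.951, 0.372], [0.0, 0.0, 0.0, 1.0]] -0.10404182013439921 [[429.85072412   0.         321.51375005]
 [  0.         429.85072412 233.72568823]
 [  0.           0.           1.        ]]
[ 2.23992477e-01  9.74590619e-01 -6.36106124e-04 -3.01010100e-04] [0.25078699 0.51695856 0.24956131]
```

View pics/scene0.png

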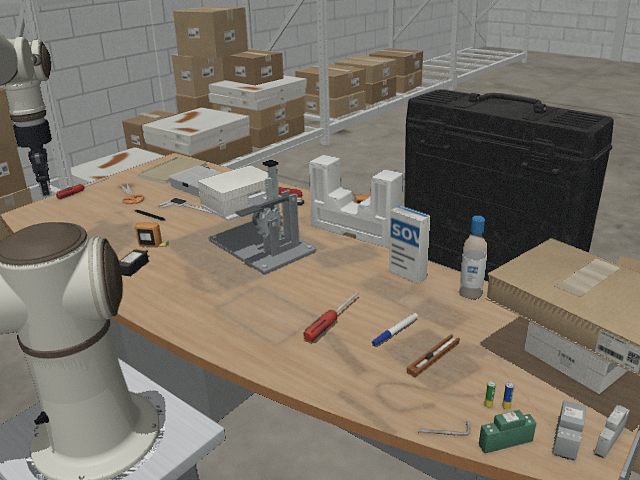

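View pics/side0.png

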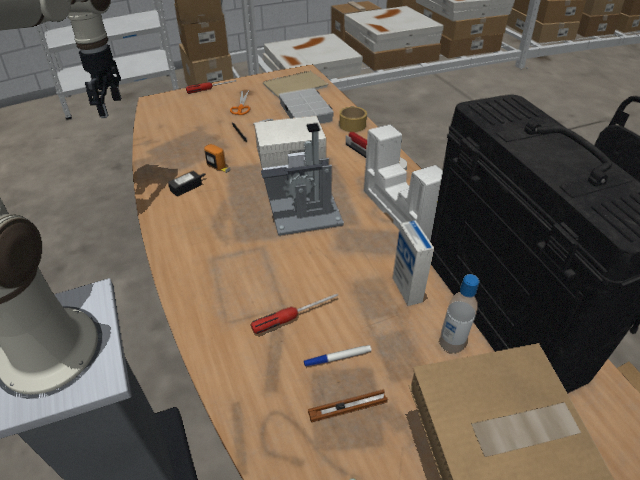

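The screwdriver lies in the side view from handle end (253,327) to tip (337,297). The lift is at about (300,190), with the platform on the far (+y) side. I'll enlarge both.

Run:
```python
from h import *
a=load('side0')['img'][105:245,240:360,::-1];b=load('scene0')['img'][150:280,195:325,::-1]
A=cv2.resize(a,(400,467),interpolation=cv2.INTER_CUBIC);B=cv2.resize(b,(400,400),interpolation=cv2.INTER_CUBIC)
im=np.zeros((470,800,3),np.uint8);im[:467,:400]=A;im[:400,400:]=B
cv2.imwrite('pics/crop1.png',im)
s=load('side0');c=load('scene0')
print('side h-end',onz(s,254,327,.0145),'tip',onz(s,337,297,.0145), 'collar',onz(s,297,312,.0145))
print('scene h-end',onz(c,307,336,.0145),'tip',onz(c,357,295,.0145))
```

```text
side h-end [ 0.4193583  -0.12285404  0.0145    ] tip [ 0.60847284 -0.11720367  0.0145    ] collar [ 0.51442093 -0.12119248  0.0145    ]
scene h-end [ 0.41640169 -0.12332756  0.0145    ] tip [ 0.60050777 -0.11675388  0.0145    ]
```

View pics/crop1.png

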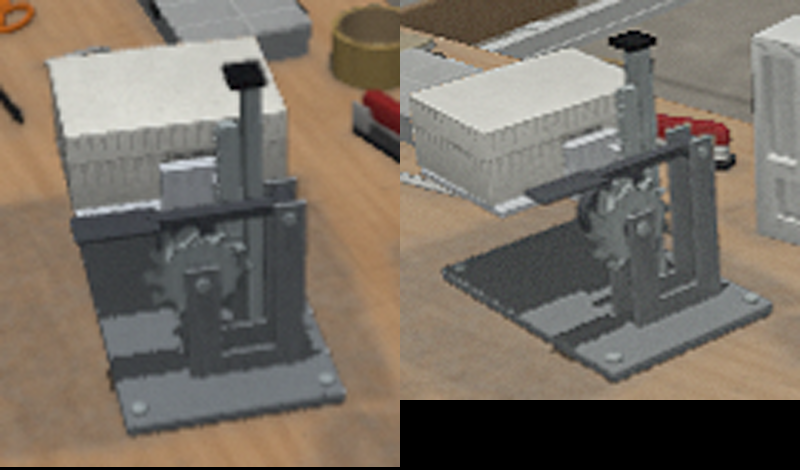

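Run:
```python
from h import *
s=load('side0');c=load('scene0')
S=lambda u,v,z:onz(s,240+u/3.333,105+v/3.333,z).round(4)
C=lambda u,v,z:onz(c,195+(u-400)/3.077,150+v/3.077,z).round(4)
print('FR',S(127,430,.012),C(612,372,.012));print('BR',S(345,393,.012),C(772,300,.012));print('FL',C(443,268,.012))
print('tab FR bot',S(76,244,.148),C(541,205,.148));print('tab FL top',S(72,216,.153),C(527,192,.153))
```

```text
FR [0.5612 0.1279 0.012 ] [0.5598 0.1317 0.012 ]
BR [0.7271 0.1011 0.012 ] [0.7285 0.1046 0.012 ]
FL [0.6057 0.3824 0.012 ]
tab FR bot [0.5513 0.1817 0.148 ] [0.5492 0.1835 0.148 ]
tab FL top [0.5577 0.209  0.153 ] [0.5526 0.2018 0.153 ]
```

The lift's yaw is about -9.6°, with pawl_tab at about (0.567, 0.195). The handle point is at about (0.470, -0.1215), with the axis yawed about 2°. I'll go above the handle.

```bash
cat >> h.py <<'E'
def tool(yaw_deg,pitch=0):
    a=np.radians(yaw_deg);c,s=np.cos(a),np.sin(a)
    return R.from_matrix(np.array([[-c,-s,0],[-s,c,0],[0,0,-1]]))
E
python3 - <<'E'
from h import *
print(rel([.47,-.1215,.2],tool(2)))
E
```

```text
(array([-476. , -478.6,   50.1]), array([ -0.07,  -0.04, -27.89]))
```

>>> send_rows --rows '[{"slide": [-35,-35,4],"twist": [0,0,-6],"fingers": 70},{"slide": [-70,-70,8],"twist": [0,0,-12],"fingers": 70},{"slide": [-105,-105,12],"twist": [0,0,-18],"fingers": 70},{"slide": [-140,-140,16],"twist": [0,0,-24],"fingers": 70},{"slide": [-175,-175,20],"twist": [0,0,-28],"fingers": 70}]' --force 40

```text
time: 0.65
eef_pos: [0.3321, 0.2816, 0.2299]
tool_rot: [-0.021, 1.0, -0.0, 0.0]
ft_force: [1.5, -0.7, 0.6]
opening: 0.0697
finger_force: 0.0
```

Run:
```python
from h import *
st=env.observe();print(st['eef_pos'],st['q'],st['time'],rel([.47,-.1215,.2],tool(2)))
```

```text
[0.33207637 0.28164191 0.22991415] [ 4.24549627e-01 -2.02746255e-01  1.99284686e+00 -1.67266057e-04
  1.35147889e+00 -1.18748120e+00] 0.65 (array([-121.2, -408.5,   30. ]), array([-0.01,  0.  ,  0.36]))
```

>>> send_rows --rows '[{"slide": [-14,-45,3],"twist": [0,0,0],"fingers": 70},{"slide": [-27,-91,7],"twist": [0,0,0],"fingers": 70},{"slide": [-40,-136,10],"twist": [0,0,0],"fingers": 70},{"slide": [-54,-182,13],"twist": [0,0,0],"fingers": 70},{"slide": [-68,-227,17],"twist": [0,0,0],"fingers": 70}]'

```text
time: 1.15
eef_pos: [0.4086, 0.0572, 0.2133]
tool_rot: [-0.018, 1.0, -0.0, 0.0]
ft_force: [0.4, 0.5, -0.3]
opening: 0.07
finger_force: 0.0
```

>>> send_rows --rows '[{"slide": [-14,-45,3],"twist": [0,0,0],"fingers": 70},{"slide": [-27,-91,7],"twist": [0,0,0],"fingers": 70},{"slide": [-40,-136,10],"twist": [0,0,0],"fingers": 70},{"slide": [-53,-181,13],"twist": [0,0,0],"fingers": 70},{"slide": [-53,-181,13],"twist": [0,0,0],"fingers": 70}]'

```text
time: 1.65
eef_pos: [0.4688, -0.1245, 0.1999]
tool_rot: [-0.016, 1.0, -0.001, -0.0]
ft_force: [0.1, 1.0, -0.1]
opening: 0.07
finger_force: 0.0
```

Run:
```python
from h import *
s=snap('wrist','wrist1')
for P in ([.412,-.1235,.0145],[.47,-.1215,.0145],[.61,-.1167,.0145]): print(proj(s,P))
print(env.observe()['eef_pos'],rel([.47,-.1215,.2],tool(2)))
```

```text
[328.2 128. ]
[328.1 208.1]
[327.9 368.3]
[ 0.46808126 -0.12195073  0.19975877] (array([-1.9,  0.4, -0.2]), array([ 0.03, -0.06, -0.11]))
```

View pics/wrist1.png

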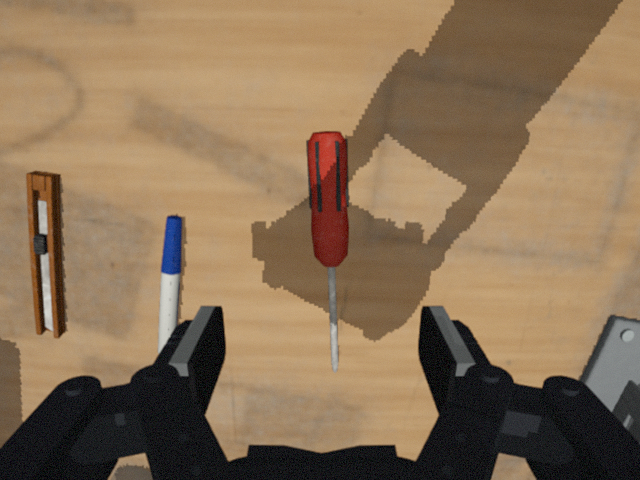

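The wrist view shows the handle end at (327,131), the handle front at (332,267) and the tip at (335,371).

Run:
```python
from h import *
s=load('wrist1');e,f,t=[onz(s,*p,.0145) for p in ((327,131.5),(332,266),(335,370.5))]
print(e,f,t,np.linalg.norm(t-e));d=(t-e)/np.linalg.norm(t-e);yaw=np.degrees(np.arctan2(d[1],d[0]))
for g in (e+.058*d,f-.039*d,t-.1405*d):print(g)
g=(e+t)/2-.0412*d;g[2]=.0145;print(yaw,g,rel(g,tool(yaw)))
```

```text
[ 0.41445479 -0.12423722  0.0145    ] [ 0.51604181 -0.11687386  0.0145    ] [ 0.61201686 -0.11055718  0.0145    ] 0.19803513150573326
[ 0.47231624 -0.12023065  0.0145    ]
[ 0.47713498 -0.11956794  0.0145    ]
[ 0.47185248 -0.12026276  0.0145    ]
3.9610813504322606 [ 0.47213424 -0.12024325  0.0145    ] (array([ -4.3,   1.5, 185.3]), array([ 0.03, -0.06, -2.07]))
```

>>> send_rows --rows '[{"slide": [-4,1.5,40],"twist": [0,0,-2],"fingers": 60},{"slide": [-4,1.5,85],"twist": [0,0,-2],"fingers": 60},{"slide": [-4,1.5,130],"twist": [0,0,-2],"fingers": 60},{"slide": [-4,1.5,160],"twist": [0,0,-2],"fingers": 60},{"slide": [-4,1.5,177],"twist": [0,0,-2],"fingers": 60}]'

```text
time: 2.2
eef_pos: [0.4695, -0.1157, 0.0203]
tool_rot: [-0.037, 0.999, 0.002, -0.002]
ft_force: [-0.1, -0.7, -0.4]
opening: 0.0601
finger_force: 0.0
```

>>> send_rows --rows '[{"slide": [0,0,0],"twist": [0,0,0],"fingers": 0},{"slide": [0,0,0],"twist": [0,0,0],"fingers": 0},{"slide": [0,0,0],"twist": [0,0,0],"fingers": 0},{"slide": [0,0,0],"twist": [0,0,0],"fingers": 0},{"slide": [0,0,0],"twist": [0,0,0],"fingers": 0}]' --force 110

```text
time: 2.7
eef_pos: [0.4732, -0.1185, 0.0249]
tool_rot: [-0.036, 0.999, -0.001, 0.001]
ft_force: [-1.1, 1.6, 6.8]
opening: 0.022
finger_force: 108.5
```

>>> send_rows --rows '[{"slide": [0,0,0],"twist": [0,0,0],"fingers": 0},{"slide": [0,0,0],"twist": [0,0,0],"fingers": 0},{"slide": [0,0,-20],"twist": [0,0,0],"fingers": 0},{"slide": [0,0,-60],"twist": [0,0,0],"fingers": 0},{"slide": [0,0,-90],"twist": [0,0,0],"fingers": 0}]'

```text
time: 3.2
eef_pos: [0.4723, -0.1183, 0.1154]
tool_rot: [-0.036, 0.999, -0.0, 0.001]
ft_force: [1.9, -0.3, -1.2]
opening: 0.0219
finger_force: 107.9
```

Run:
```python
from h import *
w=snap('wrist','wrist2');s=snap('side','side2');c=snap('scene','scene2')
st=env.observe();R0=R.from_quat(st['tool_rot']);print(st['eef_pos'])
tip=np.array(st['eef_pos'])+R0.apply([-.1395,0,.008]);print(tip)
out=[]
for q in (w,s,c):
    u,v=proj(q,tip).round().astype(int);print(u,v);x0=max(0,u-65);y0=max(0,v-65)
    x0=min(x0,510);y0=min(y0,350);print(x0,y0)
    out.append(cv2.resize(q['img'][y0:y0+130,x0:x0+130,::-1],(260,260),interpolation=cv2.INTER_CUBIC))
cv2.imwrite('pics/c2.png',np.hstack(out))
```

```text
[ 0.47381413 -0.11915019  0.11596102]
[ 0.61299683 -0.10916932  0.10869417]
323 583
258 350
338 263
273 198
358 255
293 190
```

View pics/c2.png

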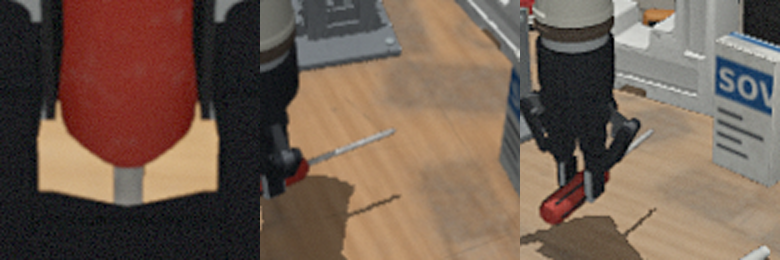

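The tip lies within about 2 mm of the prediction, at tool coordinates [-141, 0, 8] mm. Next I'll go to a standoff in front of the tab.

Run:
```python
from h import *
print(rel([.369,.228,.138],tool(-9.6)))
```

```text
(array([ 79.5, 353.7, -23.7]), array([-0.16,  0.32, 13.71]))
```

>>> send_rows --rows '[{"slide": [25,25,-8],"twist": [0,0,2],"fingers": 0},{"slide": [50,60,-16],"twist": [0,0,5],"fingers": 0},{"slide": [70,100,-24],"twist": [0,0,8],"fingers": 0},{"slide": [80,145,-24],"twist": [0,0,11],"fingers": 0},{"slide": [80,190,-24],"twist": [0,0,13.7],"fingers": 0}]'

```text
time: 3.85
eef_pos: [0.3762, 0.0669, 0.136]
tool_rot: [0.085, 0.996, 0.0, -0.001]
ft_force: [1.3, 0.0, -1.4]
opening: 0.0219
finger_force: 108.0
```

Run:
```python
from h import *
print(rel([.369,.228,.138],tool(-9.6)))
```

```text
(array([ 34.6, 157.5,  -2. ]), array([-0.01, -0.11, -0.21]))
```

>>> send_rows --rows '[{"slide": [8,40,-1],"twist": [0,0,0],"fingers": 0},{"slide": [17,80,-2],"twist": [0,0,0],"fingers": 0},{"slide": [26,120,-2],"twist": [0,0,0],"fingers": 0},{"slide": [34,155,-2],"twist": [0,0,0],"fingers": 0},{"slide": [34,155,-2],"twist": [0,0,0],"fingers": 0}]'

```text
time: 4.35
eef_pos: [0.3691, 0.2271, 0.1379]
tool_rot: [0.081, 0.997, 0.0, -0.001]
ft_force: [0.1, -0.5, -1.3]
opening: 0.0218
finger_force: 108.3
```

Run:
```python
from h import *
s=snap('side','side3');c=snap('scene','scene3')
st=env.observe();R0=R.from_quat(st['tool_rot']);print(st['eef_pos'],rel([.438,.2167,.138],tool(-9.6)))
tip=np.array(st['eef_pos'])+R0.apply([-.141,0,.008]);print(tip)
for q in (s,c): print(proj(q,tip),proj(q,[.5525,.1974,.148]))
a=s['img'][105:255,200:360,::-1];b=c['img'][150:300,150:310,::-1]
cv2.imwrite('pics/c3.png',np.hstack([cv2.resize(x,(400,375),interpolation=cv2.INTER_CUBIC) for x in (a,b)]))
```

```text
[0.36963598 0.22423312 0.13791559] (array([-68.7,   3.8,  -0.3]), array([-0.09, -0.14,  0.14]))
[0.50869534 0.20104174 0.1295697 ]
[243.9 184.5] [261.2 174.6]
[224.  227.9] [237.7 214.8]
```

View pics/c3.png

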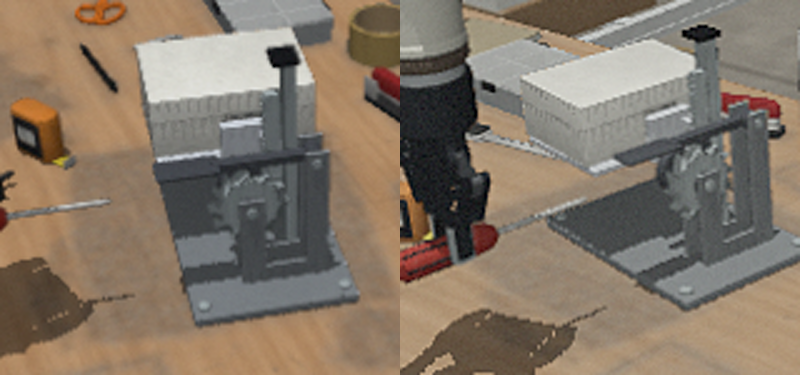

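The tip and the tab front match the predictions, so I'll insert the blade and lift.

>>> send_rows --rows '[{"slide": [-20,1,0],"twist": [0,0,0],"fingers": 0},{"slide": [-40,2,0],"twist": [0,0,0],"fingers": 0},{"slide": [-60,2,0],"twist": [0,0,0],"fingers": 0},{"slide": [-74,2,0],"twist": [0,0,0],"fingers": 0},{"slide": [-74,2,0],"twist": [0,0,0],"fingers": 0}]'

```text
time: 4.95
eef_pos: [0.4454, 0.2119, 0.1388]
tool_rot: [0.085, 0.996, -0.0, -0.0]
ft_force: [-0.3, 0.6, -1.0]
opening: 0.0221
finger_force: 108.3
```

>>> send_rows --rows '[{"slide": [0,0,-8],"twist": [0,0,0],"fingers": 0},{"slide": [0,0,-16],"twist": [0,0,0],"fingers": 0},{"slide": [0,0,-24],"twist": [0,0,0],"fingers": 0},{"slide": [0,0,-34],"twist": [0,0,0],"fingers": 0},{"slide": [0,0,-44],"twist": [0,0,0],"fingers": 0}]'

```text
time: 5.45
eef_pos: [0.444, 0.2139, 0.1844]
tool_rot: [0.083, 0.997, 0.0, 0.0]
ft_force: [0.7, -0.4, -2.0]
opening: 0.0222
finger_force: 108.1
```

>>> send_rows --rows '[{"slide": [0,0,-10],"twist": [0,0,0],"fingers": 0},{"slide": [0,0,-20],"twist": [0,0,0],"fingers": 0},{"slide": [0,0,-30],"twist": [0,0,0],"fingers": 0},{"slide": [0,0,-37],"twist": [0,0,0],"fingers": 0},{"slide": [0,0,-37],"twist": [0,0,0],"fingers": 0}]'

```text
time: 5.95
eef_pos: [0.4448, 0.214, 0.2217]
tool_rot: [0.084, 0.997, 0.0, 0.001]
ft_force: [-0.0, 0.3, -0.5]
opening: 0.0216
finger_force: 108.2
```

Run:
```python
from h import *
s=snap('side','side4');c=snap('scene','scene4')
a=s['img'][105:255,200:360,::-1];b=c['img'][150:300,150:310,::-1]
cv2.imwrite('pics/c4.png',np.hstack([cv2.resize(x,(400,375),interpolation=cv2.INTER_CUBIC) for x in (a,b)]))
```

```text
(no output)
```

View pics/c4.png

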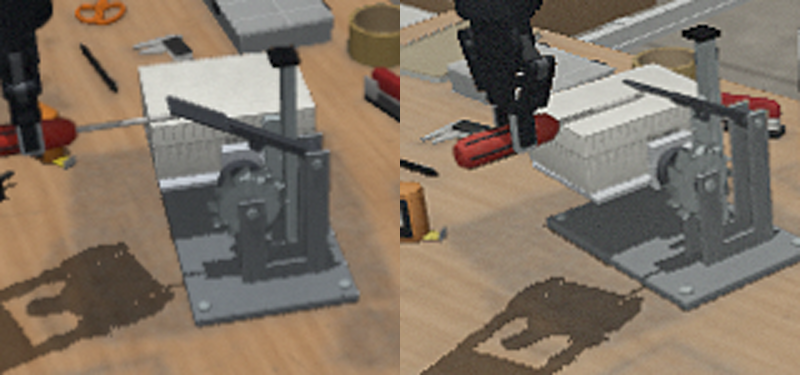

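The pawl is up well clear and the platform is sinking. I'll back straight out.

>>> send_rows --rows '[{"slide": [15,0,2],"twist": [0,0,0],"fingers": 0},{"slide": [35,0,4],"twist": [0,0,0],"fingers": 0},{"slide": [55,0,4],"twist": [0,0,0],"fingers": 0},{"slide": [75,0,4],"twist": [0,0,0],"fingers": 0},{"slide": [85,0,4],"twist": [0,0,0],"fingers": 0}]'

```text
time: 6.55
eef_pos: [0.3589, 0.228, 0.2157]
tool_rot: [0.083, 0.997, -0.0, -0.001]
ft_force: [-0.4, 0.6, -1.4]
opening: 0.0218
finger_force: 108.2
```

Run:
```python
from h import *
print(env.observe()['eef_pos'],rel([.472,-.1195,.10],tool(4)))
```

```text
[0.35890396 0.2280313  0.21568712] (array([-169.3, -323.9,  115.6]), array([ -0.02,  -0.07, -13.55]))
```

>>> send_rows --rows '[{"slide": [0,-40,10],"twist": [0,0,0],"fingers": 0},{"slide": [-5,-82,20],"twist": [0,0,0],"fingers": 0},{"slide": [-15,-124,35],"twist": [0,0,-3],"fingers": 0},{"slide": [-35,-162,50],"twist": [0,0,-6],"fingers": 0},{"slide": [-60,-198,65],"twist": [0,0,-9],"fingers": 0}]'

```text
time: 7.05
eef_pos: [0.3867, 0.0209, 0.1509]
tool_rot: [0.004, 1.0, -0.0, 0.001]
ft_force: [1.5, 1.1, -0.9]
opening: 0.0219
finger_force: 108.5
```

Run:
```python
from h import *
print(env.observe()['eef_pos'],rel([.472,-.1195,.06],tool(4)))
```

```text
[0.38667585 0.02086422 0.1509486 ] (array([ -86.3, -139.6,   91.1]), array([-0.03,  0.09, -4.48]))
```

>>> send_rows --rows '[{"slide": [-18,-32,20],"twist": [0,0,-1],"fingers": 0},{"slide": [-36,-64,40],"twist": [0,0,-2],"fingers": 0},{"slide": [-54,-96,60],"twist": [0,0,-3],"fingers": 0},{"slide": [-72,-125,80],"twist": [0,0,-4.5],"fingers": 0},{"slide": [-86,-140,91],"twist": [0,0,-4.5],"fingers": 0}]'

```text
time: 7.55
eef_pos: [0.4714, -0.1205, 0.0585]
tool_rot: [-0.033, 0.999, 0.0, -0.001]
ft_force: [0.2, 0.2, -0.7]
opening: 0.0219
finger_force: 108.5
```

Run:
```python
from h import *
for n in ('side','scene'): snap(n,n+'5')
s=load('side5');c=load('scene5')
print(env.observe()['eef_pos'],rel([.472,-.1195,.0245],tool(4)))
a=s['img'][105:345,200:360,::-1];b=c['img'][150:390,200:360,::-1]
cv2.imwrite('pics/c5.png',np.hstack([cv2.resize(x,(400,600),interpolation=cv2.INTER_CUBIC) for x in (a,b)]))
```

```text
[ 0.47159207 -0.12013413  0.05878481] (array([-0.5,  0.6, 34.3]), array([ 0.02, -0.08, -0.23]))
```

View pics/c5.png

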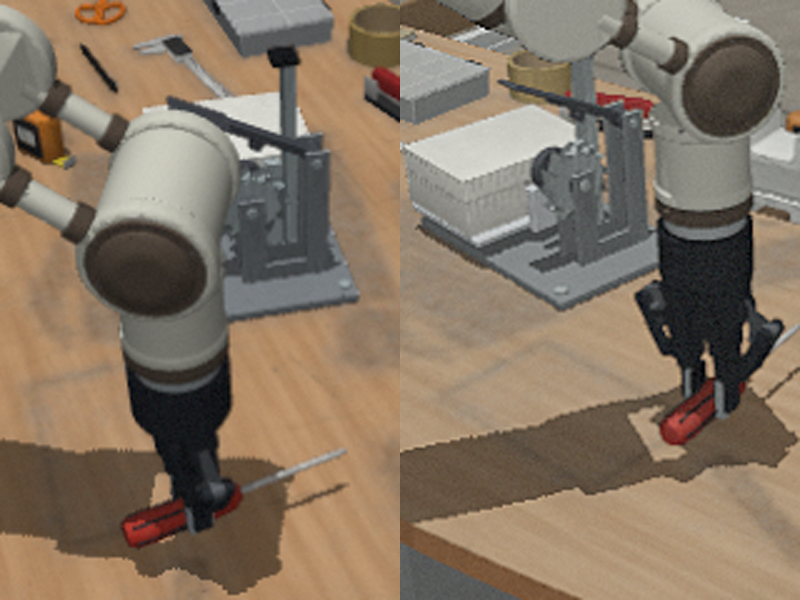

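The carton is down with the platform, and the pawl stays up. I'll set the screwdriver down.

>>> send_rows --rows '[{"slide": [0,0,15],"twist": [0,0,0],"fingers": 0},{"slide": [0,0,27],"twist": [0,0,0],"fingers": 0},{"slide": [0,0,32],"twist": [0,0,0],"fingers": 0},{"slide": [0,0,34.5],"twist": [0,0,0],"fingers": 0},{"slide": [0,0,34.5],"twist": [0,0,0],"fingers": 0}]'

```text
time: 8.15
eef_pos: [0.471, -0.1179, 0.0258]
tool_rot: [-0.034, 0.999, 0.0, -0.0]
ft_force: [-0.2, 0.6, -0.3]
opening: 0.0218
finger_force: 108.5
```

>>> send_rows --rows '[{"slide": [0,0,0],"twist": [0,0,0],"fingers": 30},{"slide": [0,0,0],"twist": [0,0,0],"fingers": 60},{"slide": [0,0,0],"twist": [0,0,0],"fingers": 60},{"slide": [0,0,0],"twist": [0,0,0],"fingers": 60},{"slide": [0,0,0],"twist": [0,0,0],"fingers": 60}]'

```text
time: 8.65
eef_pos: [0.4712, -0.1183, 0.026]
tool_rot: [-0.034, 0.999, -0.0, 0.0]
ft_force: [-0.5, 0.1, -0.1]
opening: 0.0601
finger_force: 0.0
```

>>> send_rows --rows '[{"slide": [0,0,-20],"twist": [0,0,0],"fingers": 60},{"slide": [0,0,-60],"twist": [0,0,0],"fingers": 60},{"slide": [0,0,-100],"twist": [0,0,0],"fingers": 60},{"slide": [0,0,-150],"twist": [0,0,0],"fingers": 60},{"slide": [0,0,-180],"twist": [0,0,0],"fingers": 60}]'

```text
time: 9.15
eef_pos: [0.4722, -0.1188, 0.2099]
tool_rot: [-0.034, 0.999, -0.001, 0.002]
ft_force: [0.2, -1.4, 0.0]
opening: 0.06
finger_force: 0.0
```

>>> send_rows --rows '[{"slide": [0,0,0],"twist": [0,0,0],"fingers": 60},{"slide": [0,0,0],"twist": [0,0,0],"fingers": 60},{"slide": [0,0,0],"twist": [0,0,0],"fingers": 60}]'

```text
time: 9.45
eef_pos: [0.4701, -0.1177, 0.2041]
tool_rot: [-0.034, 0.999, 0.001, -0.001]
ft_force: [-0.2, 0.5, -0.2]
opening: 0.0601
finger_force: 0.0
```

Run:
```python
from h import *
s=snap('wrist','wrist6')['img'];c=snap('scene','scene6')['img']
cv2.imwrite('pics/c6.png',cv2.resize(np.hstack([s,c])[:,:,::-1],(800,300),interpolation=cv2.INTER_AREA))
```

```text
(no output)
```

View pics/c6.png

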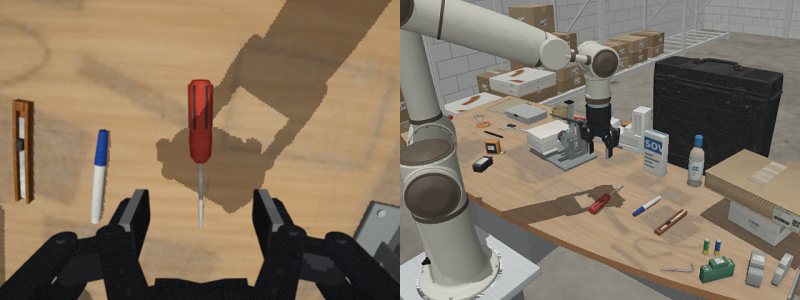

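The screwdriver lies flat on the desk (wrist view, about (200,150)), the gripper is free and the platform is down, so I'll hand it in.

```bash
python3 -c "
from cell import env
print(env.sign_off())"
```

```text
the job is handed in; nothing more can be done
None
```

I flicked the pawl up clear of the ratchet wheel with the screwdriver, the platform sank down with the carton on it, the screwdriver lies back on the desk, and I handed the job in at about 9.5 s; no verdict was shown.

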